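# Put the vials and the tube back into their cell trays

## Robot

A 7-joint arm with a two-finger parallel gripper is mounted at the origin on a cart in front of the work surface, level with it; the furniture and walls round the work are solid. World frame = base frame: x ahead of the robot, y to its left, z up, the work surface at z = 0. Lengths are in m, angles in rad, forces in N, time in s.
With the tool pointing down it reaches from about 0.4 to 0.85 m from the base axis. Payload 10.4 kg.
Tool frame: the origin (TCP) lies between the finger pads; the fingertips stand 17 mm ahead of it and the grasp point (between the pads) lies 2 mm behind it; z points along the fingers, y is the line along which they close (so a half turn about z gives the same grasp; the last joint's range is limited). The gripper opens to 85 mm and grips with 20 to 120 N. Pads are 22 mm wide; open, the fingers measure 114 mm over their backs; the gripper's body (76 mm by 85 mm) begins 54 mm behind the grasp point. The pads swing forward as they close: fully open they stand 13 mm farther back than shut.
Start: joints at [-1.168, 0.332, -0.065, 1.46, 0.022, 1.35, -0.088], TCP at [0.258, 0.569, 0.248] pointing down, gripper open.
Joint ranges: [-2.6, 2.6], [-0.5, 2.12], [-1.47, 1.34], [0.16, 2.42], [-1.27, 4.41], [0.06, 2.06], [-2.6, 2.6]. Speed limits (rad/s): [2.22, 2.22, 2.79, 2.79, 3.14, 3.14, 3.14].

## Interface

Orientations are given as a unit quaternion [x, y, z, w].
In Python, from workcell import readout, imaging, manip gives the robot as it stands. The module is installed in compiled form; this text tells all that it offers.
- The arm moves only by the shell command python3 -m crank 'ROWS' [OPENING] [FORCE]. ROWS is JSON, a list of rows, each a list of 4 numbers: the shift along the tool's x, y, z as a fraction of full scale, then the turn about the tool's z as a fraction of full scale. In form: [[x, y, z, yaw], ...]. A call has 1 to 5 rows; each row is the pose to reach, as a shift and turn from the pose commanded when the call began, along the tool's axes at that moment; what a row does not reach only later rows make up. Full scale, the value 1, is 400 mm for a shift and 60 degrees for a turn. A row lasts 1/12 s, in which the tool goes at most 41.7 mm and 7.16 degrees, less where a joint would pass 70% of its speed; a pose out of reach is approached as far as the arm can. A call with a number of a shift or a turn outside -1 to 1 is refused whole. A call with a gripper value outside its range is refused whole. OPENING is the gripper command: -1 is shut, 1 is fully open, values between are in proportion, set as the call begins (- or left out, the last holds). The fingers move at their own pace and stop on an object; FORCE is the grip in N (left out, the last holds). Time passes only in rows, so rows that repeat a pose let the fingers close. It gives the time, the measured TCP pose, the force, the opening and the grip force at its end, in the units of the state.
- readout.get_obs(): the state, without advancing time (a new reading comes with each control period).
- imaging.camera(name): name is "side" or "top"; returns a dict with "color" (384x512x3 uint8, red, green, blue), "fx", "fy", "cx", "cy" (pixels), "rvec" (rotation vector, rad) and "tvec" (3), from world to camera coordinates, as OpenCV has them. Camera axes: x right, y down, z forward; pixel columns grow to the right and rows downward; lengths in m; the calibration is good to about 2 mm. A picture is of the moment at which its call begins. There is no depth.
- manip.hand_in(): hands the job in; it is judged then, once.
The state is a dict: "clock": time; "joint_pos": joint angles; "joint_velocities": joint speeds; "tau": joint torques, N m; "position": TCP position; "ee_rot": TCP orientation; "ft_force": force on the tool from outside, world axes, zero at the start; "torque": the same for the moment, N m; "grip_width": opening from 0.0 (shut) to 1.0 (fully open); "grasp_force": force on a finger pad.
Only numpy, scipy, OpenCV 4.12 (cv2) and the standard library are available. Lean on these libraries where they do the work, as an engineer would, in place of code of your own. Each camera call takes 0.05 s, during which the arm holds its last target. There are 200 camera calls.

## Task

Clear up after the assay: sort the vials and the tube by size and shape into the three grey cell trays, one to a cell - every large vial in the tray with the large cells, every small vial in the row of smaller cells, the open tube in the deep two-by-two tray. One small vial was put back wrongly and is taking up a cell of the large tray, so it has to move over to the small tray; the large and the small vial that already stand in their right trays stay in their cells. Set each one down upright on the floor of its cell without dropping it or knocking any over, and let go.

Things in the scene. Friction and masses are not known exactly. Their poses are not given: they have to be found in the camera images.
- large_vial_1: One of two large vials that start loose on the bench: clear glass vial with a white label and a white ribbed screw cap, 28 mm in diameter, 54 mm tall, 30 g; the cap, 25 mm across, takes up its top 14 mm. Origin at the centre of its underside, z up along its axis. It belongs in any free cell of the large tray.
- large_vial_2: The other large vial that starts loose on the bench: clear glass vial with a white label and a white ribbed screw cap, 28 mm in diameter, 54 mm tall, 30 g; the cap, 25 mm across, takes up its top 14 mm. Origin at the centre of its underside, z up along its axis. It belongs in any free cell of the large tray.
- small_vial_1: The small vial that starts loose on the bench: clear glass vial with a white label, 20 mm in diameter; the screw cap, 19 mm across, takes up its top 14 mm; about 20 g. Origin at the centre of its underside, z up along its axis. Blue cap (cap colours mean nothing here), 48 mm tall. It belongs in a free cell of the small tray.
- small_vial_2: A small vial that starts in the wrong place, upright in a cell of the large tray (the middle cell or the one at -y), so that this cell is not free until the vial has been taken out: clear glass vial with a white label, 20 mm in diameter; the screw cap, 19 mm across, takes up its top 14 mm; about 20 g. Origin at the centre of its underside, z up along its axis. Red cap, 50 mm tall. It belongs in a free cell of the small tray.
- tube: Empty milky plastic sample tube, tall, narrow and without a cap, open at the top, standing on its skirt, loose on the bench: 17 mm in diameter, 66 mm tall, 16 g. Origin at the centre of its underside, z up along its axis. It belongs in any cell of the tube tray.
- large_vial_placed: A third large vial, which already stands in its right place in the large tray (in the middle cell or the one at -y, whichever small_vial_2 does not take up) and stays there: clear glass vial with a white label and a white ribbed screw cap, 28 mm in diameter, 54 mm tall, 30 g; the cap, 25 mm across, takes up its top 14 mm. Origin at the centre of its underside, z up along its axis. 
- small_vial_placed: A third small vial, which already stands in its right place in the small tray, in the cell at +y, and stays there: clear glass vial with a white label, 20 mm in diameter; the screw cap, 19 mm across, takes up its top 14 mm; about 20 g. Origin at the centre of its underside, z up along its axis. Red cap, 50 mm tall.
- large_tray: Grey tray with one row of three large square cells, heavy, does not move. 144 mm along y, 50 mm along x, rim 22 mm above the bench. Each cell is 44 mm square inside, walls 3 mm thick, dividers 19 mm high, floor 3 mm above the bench. Origin on the bench under its centre, z up; the centres of the cells lie at x = 0 and y = -47, 0 and +47 mm in its own frame. At the start the cell at +y is empty.
- small_tray: Grey tray with one row of three smaller square cells, heavy, does not move. 123 mm along y, 43 mm along x, rim 22 mm above the bench. Each cell is 37 mm square inside, walls 3 mm thick, dividers 19 mm high, floor 3 mm above the bench. Origin on the bench under its centre, z up; the centres of the cells lie at x = 0 and y = -40, 0 and +40 mm in its own frame. At the start the cells at -y and in the middle are empty.
- tube_tray: Grey tray with two by two square cells, deeper than the others, heavy, does not move. 79 mm square, rim 36 mm above the bench. Each cell is 35 mm square inside, walls 3 mm thick, dividers 33 mm high, floor 3 mm above the bench. Origin on the bench under its centre, z up; the centres of the cells lie at x = -19 or +19 mm and y = -19 or +19 mm in its own frame. All four are empty at the start.
Not all that is in view belongs to the job. What is shaped like the large_vial_placed but pink or purple is not meant.

How it is judged:
At the end, for the whole second after the job is handed in: All three large vials stand in cells of the large tray, all three small vials in cells of the small tray, one to a cell, and the tube in a cell of the tube tray: each with its underside within 5 mm of its cell's floor, upright within 0.15 rad, released and at rest (below 20 mm/s) (x of large_vial_1 in the frame of large_tray between -0.012 and 0.012 m and y of large_vial_1 in the frame of large_tray between -0.06 and 0.06 m and z of large_vial_1 in the frame of large_tray between -0.002 and 0.008 m and angle between each of large_vial_1, large_vial_2, large_vial_placed, small_vial_1, small_vial_2, small_vial_placed, tube's own z axis and vertical below 0.15 rad and linear speed of each of large_vial_1, large_vial_2, large_vial_placed, small_vial_1, small_vial_2, small_vial_placed, tube below 0.02 m/s and x of large_vial_2 in the frame of large_tray between -0.012 and 0.012 m and y of large_vial_2 in the frame of large_tray between -0.06 and 0.06 m and z of large_vial_2 in the frame of large_tray between -0.002 and 0.008 m and x of large_vial_placed in the frame of large_tray between -0.012 and 0.012 m and y of large_vial_placed in the frame of large_tray between -0.06 and 0.06 m and z of large_vial_placed in the frame of large_tray between -0.002 and 0.008 m and x of small_vial_1 in the frame of small_tray between -0.012 and 0.012 m and y of small_vial_1 in the frame of small_tray between -0.053 and 0.053 m and z of small_vial_1 in the frame of small_tray between -0.002 and 0.008 m and x of small_vial_2 in the frame of small_tray between -0.012 and 0.012 m and y of small_vial_2 in the frame of small_tray between -0.053 and 0.053 m and z of small_vial_2 in the frame of small_tray between -0.002 and 0.008 m and x of small_vial_placed in the frame of small_tray between -0.012 and 0.012 m and y of small_vial_placed in the frame of small_tray between -0.053 and 0.053 m and z of small_vial_placed in the frame of small_tray between -0.002 and 0.008 m and x of tube in the frame of tube_tray between -0.032 and 0.032 m and y of tube in the frame of tube_tray between -0.032 and 0.032 m and z of tube in the frame of tube_tray between -0.002 and 0.008 m and horizontal distance between small_vial_1 and small_vial_2 above 0.0225 m and horizontal distance between each of small_vial_1, small_vial_2 and small_vial_placed above 0.0225 m); the robot touches nothing.
It fails at once if a vial or the tube is knocked over (angle between any of large_vial_1, large_vial_2, large_vial_placed, small_vial_1, small_vial_2, small_vial_placed, tube's own z axis and vertical above 0.8 rad).
It fails at once if a vial or the tube is dropped: it falls freely for more than about 25 mm ((linear speed of large_vial_1 above 0.7 m/s and contact force between large_vial_1 and the fingers below 0.01 N) or (linear speed of large_vial_2 above 0.7 m/s and contact force between large_vial_2 and the fingers below 0.01 N) or (linear speed of small_vial_1 above 0.7 m/s and contact force between small_vial_1 and the fingers below 0.01 N) or (linear speed of small_vial_2 above 0.7 m/s and contact force between small_vial_2 and the fingers below 0.01 N) or (linear speed of tube above 0.7 m/s and contact force between tube and the fingers below 0.01 N)).
It fails at once if a vial that already stood in its right tray is lifted out of its cell (height (world z) of any of large_vial_placed, small_vial_placed above 0.02 m).
It also fails if it takes over 112 s, if anything falls off the work surface, if the arm or the gripper's body presses on something with over 40 N, if the wrist force passes 120 N, or if a joint passes its speed limit or range.

## Working session

There is one attempt and no reset: what is moved stays moved. The work goes in short steps, Python scripts to look and compute and a shell command to move; the robot and the scene stay as the last step left them, time stands still between calls to the robot, and variables do not carry over. Pictures are saved under pics/ and viewed, at most 15 in all, crops included, and the job is handed in when it is done.

```bash
mkdir -p pics
cat > h.py <<'E'
import numpy as np, cv2
from workcell import readout, imaging, manip
def cam(n,f=None):
    c=imaging.camera(n)
    if f: cv2.imwrite('pics/'+f,c['color'][:,:,::-1])
    np.savez('/tmp/%s.npz'%n,**c); return c
def K(c): return np.array([[c['fx'],0,c['cx']],[0,c['fy'],c['cy']],[0,0,1.]])
def ray(c,u,v,z):
    R=cv2.Rodrigues(np.array(c['rvec'],float))[0];t=np.array(c['tvec'],float).ravel()
    d=R.T@np.linalg.inv(K(c))@[u,v,1]; o=-R.T@t
    return o+d*(z-o[2])/d[2]
def proj(c,p): return cv2.projectPoints(np.array(p,float).reshape(-1,3),np.array(c['rvec'],float),np.array(c['tvec'],float),K(c),None)[0].reshape(-1,2)
E
python3 - <<'E'
from h import *
for n in('top','side'):
    c=cam(n,n+'0.png'); im=cv2.resize(c['color'],(800,600),interpolation=cv2.INTER_CUBIC)
    cv2.imwrite('pics/%s0b.png'%n,im[:,:,::-1]); print(n,c['fx'],c['cx'],c['cy'],ray(c,c['cx'],c['cy'],0),-cv2.Rodrigues(np.array(c['rvec']))[0].T@np.array(c['tvec']))
print(readout.get_obs())
E
```

```text
top 487.23556674068004 254.0651434812031 193.45010288634188 [ 0.5395181  -0.00405681  0.        ] [ 0.39904342 -0.00148582  1.48579389]
side 408.02513723824 248.02815553561965 192.64042402364745 [0.54328414 0.09825837 0.        ] [ 0.32381389 -0.7262425   0.66524854]
{'clock': 0.1, 'joint_pos': array([-1.16762639,  0.33277749, -0.06470485,  1.46085381,  0.02154506,
        1.34990222, -0.08850426]), 'joint_velocities': array([-1.83761965e-03, -3.37180245e-03, -1.15227296e-03, -3.47415689e-03,
       -3.93131370e-04,  3.14016637e-04,  2.68741183e-05]), 'tau': array([ 1.45556714e-03, -6.26750779e+01,  4.90953110e-02, -3.92426348e+01,
        1.63747149e-02,  7.03606551e-03, -6.24327231e-05]), 'position': array([0.25799206, 0.56892105, 0.24761663]), 'ee_rot': array([ 2.11276957e-01,  9.77426037e-01, -6.10585104e-04, -1.30923773e-04]), 'ft_force': array([-0.39033918, -0.90098195, -0.22288408]), 'torque': array([-0.00071768,  0.04935462,  0.04047068]), 'grasp_force': 0.0, 'grip_width': 0.9996046024314255}
```

View pics/top0b.png

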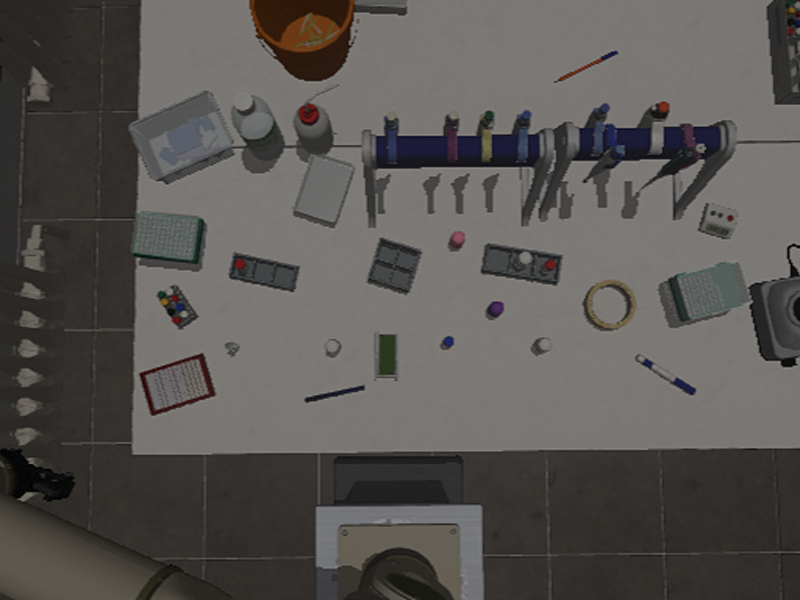

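View pics/side0b.png

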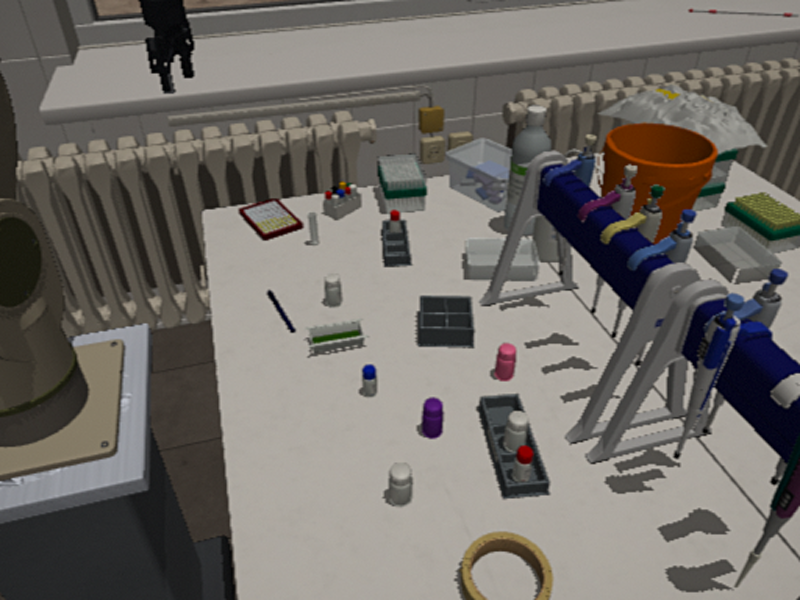

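The views show three trays: small at top px (264,271), tube at (394,265) and large at (521,263). Loose on the bench are white-capped vials at (332,347) and (541,345), the blue cap at (448,342) and the tube at (232,349). The red-capped small vial is in the large tray's -y cell. Next I'll measure them.

Run:
```python
from h import *
c=np.load('/tmp/top.npz'); im=c['color']
a=im[140:245,80:225]; b=im[140:245,225:370]
o=np.vstack([cv2.resize(x,None,fx=5,fy=2.85*1,interpolation=cv2.INTER_CUBIC) for x in(a,b)])
a=im[145:235,85:240];b=im[145:235,225:380]
o=np.vstack([cv2.resize(x,(500,290),interpolation=cv2.INTER_CUBIC) for x in(a,b)])
cv2.imwrite('pics/z.png',np.clip(o[:,:,::-1]*1.5,0,255).astype('uint8'))
hsv=cv2.cvtColor(im,cv2.COLOR_RGB2HSV)
# trays: dark low-sat blobs
m=((im.max(2)<105)).astype('uint8'); m[:140]=0;m[245:]=0
m=cv2.morphologyEx(m,cv2.MORPH_CLOSE,np.ones((3,3)))
for k in cv2.findContours(m,0,2)[0]:
    if cv2.contourArea(k)>150: print('dark',cv2.minAreaRect(k))
c2=np.load('/tmp/side.npz')['color']; print(im[200,60:70],im[222,205:222].tolist(),im[168,150:192].max(1))
```

```text
dark ((112.0, 235.0), (18.0, 46.0), 90.0)
dark ((246.5, 228.0), (15.0, 30.0), -0.0)
dark ((112.81962585449219, 195.37399291992188), (28.84146499633789, 15.965811729431152), 55.491477966308594)
dark ((389.0, 195.5), (31.0, 32.0), 90.0)
dark ((168.70306396484375, 173.93580627441406), (43.93080520629883, 17.382122039794922), 12.200469970703125)
dark ((465.5, 195.0), (78.0, 91.0), 90.0)
dark ((333.4355773925781, 168.6992950439453), (51.14545440673828, 20.222518920898438), 9.162347793579102)
dark ((251.87298583984375, 170.03785705566406), (29.188024520874023, 30.584932327270508), 17.10272979736328)
dark ((457.4500427246094, 146.64999389648438), (22.76839828491211, 8.538147926330566), 18.43494987487793)
dark ((66.0, 192.0), (104.0, 132.0), 90.0)
[[52 49 45]
 [66 62 58]
 [49 46 42]
 [50 46 42]
 [51 46 42]
 [52 48 44]
 [51 47 43]
 [50 46 42]
 [51 47 43]
 [52 48 44]] [[124, 122, 118], [124, 120, 117], [114, 112, 108], [104, 102, 99], [115, 113, 109], [121, 119, 115], [124, 122, 119], [126, 125, 121], [125, 123, 120], [124, 121, 117], [118, 117, 112], [97, 96, 92], [64, 64, 61], [97, 95, 92], [126, 123, 121], [124, 122, 119], [122, 120, 117]] [ 69 103 102 103 103 101  83  60  54  65  69  66  59  48  52  62  40  41
  40  40  38  35  30  32  33  43  53  59  66  73  79  88 102 112 128 127
 126 127 125 125 126 125]
```

View pics/z.png

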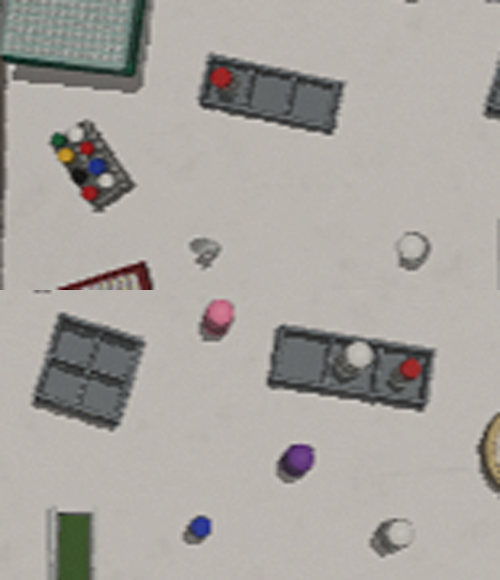

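Trays lie turned by about -10°, and the caps are clear. I'll estimate poses from the top view and overlay the models on both views to check them.

```bash
cat > ov.py <<'E'
from h import *
def cyl(c,x,y,d,z0,z1):
    t=np.linspace(0,2*np.pi,24)
    return [proj(c,np.c_[x+d/2*np.cos(t),y+d/2*np.sin(t),np.full(24,z)]) for z in(z0,z1)]
def rect(c,x,y,yaw,lx,ly,z):
    p=np.array([[-lx,-ly],[lx,-ly],[lx,ly],[-lx,ly],[-lx,-ly]])/2; s,k=np.sin(yaw),np.cos(yaw)
    return proj(c,np.c_[x+p[:,0]*k-p[:,1]*s,y+p[:,0]*s+p[:,1]*k,np.full(5,z)])
def tile(c,polys,u,v,w,h,s):
    M=np.array([[s,0,-u*s+s/2*0],[0,s,-v*s]],float)
    im=cv2.warpAffine(c['color'][:,:,::-1],M,(w*s,h*s),flags=cv2.INTER_CUBIC)
    im=np.clip(im*1.6,0,255).astype('uint8')
    for q,col in polys: cv2.polylines(im,[np.round((q-[u,v])*s).astype(int)],False,col,1)
    return im
E
python3 - <<'E'
from ov import *; import json
T=np.load('/tmp/top.npz');S=np.load('/tmp/side.npz')
V={'tube':(148.5,221.6,.066,.017,.05),'L1':(212.4,221.3,.054,.025,.04),'L2':(348.7,221,.054,.025,.04),'blue':(287.3,218.5,.048,.019,.034),'red':(352.4,169.5,.053,.019,.039)}
E={k:[*ray(T,u,v,h)[:2],d,zc,h] for k,(u,v,h,d,zc) in V.items()}
m=(T['color'].max(2)<105).astype('uint8');m[:140]=0;m[245:]=0;m=cv2.morphologyEx(m,cv2.MORPH_CLOSE,np.ones((3,3)))
R={}
for k in cv2.findContours(m,0,2)[0]:
    r=cv2.minAreaRect(k)
    for n,u,dim in(('small',168.7,(.043,.123,.022)),('large',333.4,(.05,.144,.022)),('tubet',251.9,(.079,.079,.036))):
        if abs(r[0][0]-u)<1 and abs(r[0][1]-171)<5:
            P=np.array([ray(T,*q,dim[2])[:2] for q in cv2.boxPoints(r)])
            e=P-np.roll(P,1,0); L=np.linalg.norm(e,axis=1); d=e[L.argmax()]; d=d*np.sign(d[1]) if n!='tubet' else e[abs(e[:,1]).argmax()]*np.sign(e[abs(e[:,1]).argmax()][1])
            R[n]=[*P.mean(0),float(np.arctan2(-d[0],d[1])),*dim]; print(n,np.round(R[n],4),L.round(3))
for k,v in E.items(): print(k,np.round(v,4))
json.dump([E,R],open('est.json','w'))
tiles=[]
for n,(c) in(('t',T),('s',S)):
    for k,(x,y,d,z0,z1) in E.items():
        polys=[(q,(0,255,0)) for q in cyl(c,x,y,d,z0,z1)]; u,v=proj(c,[x,y,.04])[0]
        tiles.append(cv2.resize(tile(c,polys,int(u)-13,int(v)-13,26,26,6),(160,160)))
    for k,(x,y,w,lx,ly,z) in R.items():
        polys=[(rect(c,x,y,w,lx,ly,z),(0,255,0)),(rect(c,x,y,w,lx,ly,0),(0,255,255))]; u,v=proj(c,[x,y,.02])[0]
        tiles.append(cv2.resize(tile(c,polys,int(u)-32,int(v)-32,64,64,4),(266,266)))
row=lambda t:np.vstack([np.hstack(t)])
A=np.zeros((600,800,3),'uint8')
for i,b in((0,0),(1,8)):
    A[i*300:i*300+120,:600]=np.hstack([cv2.resize(t,(120,120)) for t in tiles[b:b+5]])
    A[i*300+120:i*300+300,:540]=np.hstack([cv2.resize(t,(180,180)) for t in tiles[b+5:b+8]])
A=np.vstack([row([cv2.resize(t,(160,160)) for t in tiles[:5]]),row([cv2.resize(t,(160,160)) for t in tiles[8:13]]),
 row([cv2.resize(t,(133,133)) for t in tiles[5:8]+tiles[13:16]]+[np.zeros((133,2,3),'uint8')])])
cv2.imwrite('pics/ov1.png',A)
B=np.vstack([row(tiles[5:8]),row(tiles[13:16])]); cv2.imwrite('pics/ov2.png',B)
E
```

```text
small [ 0.5992  0.254  -0.2233  0.043   0.123   0.022 ] [0.133 0.053 0.134 0.053]
large [ 0.6107 -0.2454 -0.171   0.05    0.144   0.022 ] [0.154 0.062 0.155 0.062]
tubet [ 0.6069  0.0019 -0.3109  0.079   0.079   0.036 ] [0.087 0.093 0.088 0.093]
tube [0.4538 0.304  0.017  0.05   0.066 ]
L1 [0.4534 0.1191 0.025  0.04   0.054 ]
L2 [ 0.4506 -0.2811  0.025   0.04    0.054 ]
blue [ 0.4599 -0.1013  0.019   0.034   0.048 ]
red [ 0.6033 -0.2965  0.019   0.039   0.053 ]
```

View pics/ov1.png

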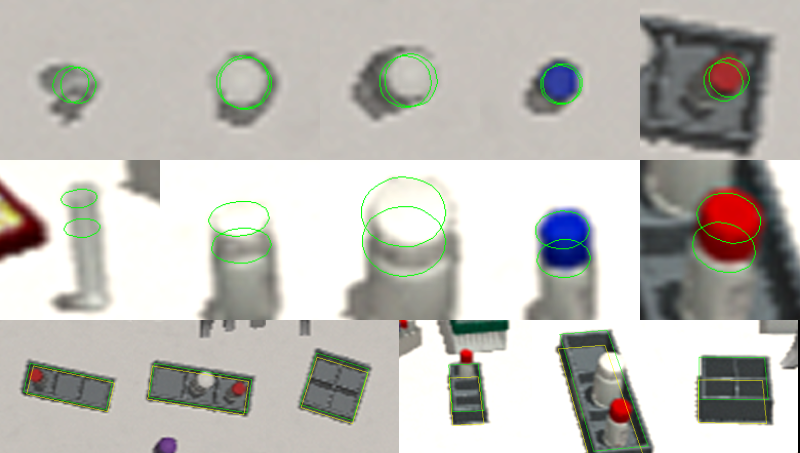

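View pics/ov2.png

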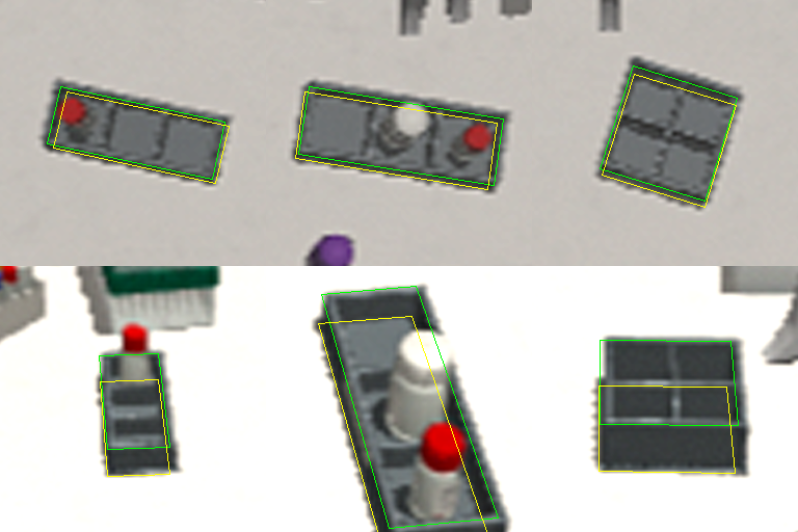

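Poses agree to within about 2 mm in both views. I'll turn the tool so that it closes along the trays' x axis.

```bash
cat > go.py <<'E'
import sys,json
from h import *
from scipy.spatial.transform import Rotation as Ro
# usage: go.py name grasp_z [dx_tray dy_tray]  -> fractions from the measured TCP
E,R=json.load(open('est.json'))
def target(n,cx=0,cy=0):
    if n in E: return np.array(E[n][:2])
    x,y,w=R[n][:3]; return np.array([x+cx*np.cos(w)-cy*np.sin(w),y+cx*np.sin(w)+cy*np.cos(w)])
if __name__=='__main__':
    s=readout.get_obs(); M=Ro.from_quat(s['ee_rot']).as_matrix(); n=sys.argv[1]; z=float(sys.argv[2])
    t=np.r_[target(n,*map(float,sys.argv[3:5])),z-.002]  # TCP is 2 mm ahead (below) grasp point
    print('tgt',t.round(4),'frac',((t-s['position'])@M/.4).round(4),'yhead',np.degrees(np.arctan2(M[1,1],M[0,1])).round(2),'t',round(s['clock'],2))
E
python3 - <<'E'
import json
E,R=json.load(open('est.json'))
for d in(E,R):
    for k in d: d[k][0]+=.001
json.dump([E,R],open('est.json','w'))
E
python3 -m crank '[[0,0,0,0.1],[0,0,0,0.2],[0,0,0,0.3],[0,0,0,0.4],[0,0,0,0.5]]' 1 30
python3 -m crank '[[0,0,0,0.1],[0,0,0,0.2],[0,0,0,0.3],[0,0,0,0.4],[0,0,0,0.5]]'
python3 -m crank '[[0,0,0,0.1],[0,0,0,0.2],[0,0,0,0.3],[0,0,0,0.3]]'
for a in "tube 0.06" "L1 0.045" "L2 0.045" "blue 0.04" "red 0.044"; do python3 go.py $a; done
```

```text
clock: 0.52
position: [0.2581, 0.569, 0.2478]
ee_rot: [0.459, 0.888, -0.0, 0.0]
ft_force: [-0.2, -0.1, -0.1]
grip_width: 1.001
grasp_force: 0.0
clock: 0.93
position: [0.2581, 0.569, 0.2478]
ee_rot: [0.674, 0.739, -0.0, 0.0]
ft_force: [0.2, -0.7, 0.2]
grip_width: 1.001
grasp_force: 0.0
clock: 1.27
position: [0.258, 0.5691, 0.2479]
ee_rot: [0.781, 0.625, -0.0, 0.0]
ft_force: [0.2, 0.6, -1.0]
grip_width: 0.999
grasp_force: 0.0
tgt [0.4548 0.304  0.058 ] frac [-0.5381  0.6253  0.4751] yhead -12.67 t 1.27
tgt [0.4544 0.1191 0.043 ] frac [-0.9894  0.7258  0.5129] yhead -12.67 t 1.27
tgt [ 0.4516 -0.2811  0.043 ] frac [-1.9671  0.9386  0.5136] yhead -12.67 t 1.27
tgt [ 0.4609 -0.1013  0.038 ] frac [-1.5235  0.8625  0.5258] yhead -12.67 t 1.27
tgt [ 0.6043 -0.2965  0.042 ] frac [-1.9208  1.3193  0.5161] yhead -12.67 t 1.27
```

```bash
python3 -m crank '[[-0.06,0.07,0,0],[-0.12,0.14,0.02,0],[-0.18,0.21,0.06,0],[-0.24,0.28,0.1,0],[-0.3,0.35,0.14,0]]' 0.2 >/dev/null
python3 -m crank '[[-0.06,0.07,0.04,0],[-0.12,0.14,0.08,0],[-0.18,0.21,0.12,0],[-0.238,0.275,0.16,0],[-0.238,0.275,0.18,0]]'
python3 go.py tube 0.06
python3 - <<'E'
from ov import *
A=[]
for n in('top','side'):
    c=cam(n); u,v=proj(c,[.4548,.304,.06])[0]
    A.append(tile(c,[(q,(0,255,0)) for q in cyl(c,.4548,.304,.017,.0,.066)],int(u)-35,int(v)-35,70,70,5))
cv2.imwrite('pics/a1.png',np.hstack(A))
E
```

```text
clock: 2.1
position: [0.4599, 0.2976, 0.1186]
ee_rot: [0.781, 0.625, -0.001, 0.002]
ft_force: [-0.1, -0.6, 0.4]
grip_width: 0.601
grasp_force: 0.0
tgt [0.4548 0.304  0.058 ] frac [ 0.0135 -0.0163  0.1514] yhead -12.71 t 2.1
```

View pics/a1.png

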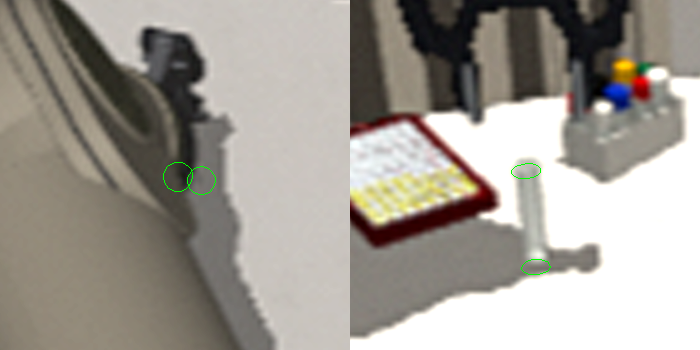

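The tube model matches the side picture (rim px 527,168 in the crop) and the fingers straddle it. I'll descend and grip.

```bash
python3 -m crank '[[0,0,0.03,0],[0,0,0.06,0],[0,0,0.09,0],[0,0,0.115,0],[0,0,0.135,0]]' >/dev/null
python3 -m crank '[[0,0,0,0],[0,0,0,0]]'; python3 go.py tube 0.058
python3 -m crank '[[0,0,0,0],[0,0,0,0],[0,0,0,0],[0,0,0,0],[0,0,0,0]]' -1 25
python3 -m crank '[[0,0,0,0],[0,0,0,0],[0,0,0,0],[0,0,0,0],[0,0,0,0]]'
```

```text
clock: 2.78
position: [0.4559, 0.3053, 0.0658]
ee_rot: [0.779, 0.627, -0.0, 0.0]
ft_force: [-0.1, -0.4, 0.0]
grip_width: 0.601
grasp_force: 0.0
tgt [0.4548 0.304  0.056 ] frac [-0.0037 -0.002   0.0246] yhead -12.37 t 2.78
clock: 3.2
position: [0.4564, 0.3057, 0.0668]
ee_rot: [0.779, 0.627, 0.001, -0.0]
ft_force: [-0.0, 0.9, 3.2]
grip_width: 0.182
grasp_force: 24.7
clock: 3.62
position: [0.4565, 0.3057, 0.0668]
ee_rot: [0.779, 0.627, 0.001, -0.0]
ft_force: [0.8, 0.1, 4.6]
grip_width: 0.185
grasp_force: 25.0
```

Gripped, but about 8 mm too high on the tube, so I'll regrip lower.

```bash
python3 -m crank '[[0,0,0,0],[0,0,0,0],[0,0,0,0],[0,0,0.01,0],[0,0,0.02,0]]' 0 >/dev/null
python3 -m crank '[[0,0,0,0],[0,0,0,0]]'
python3 -m crank '[[0,0,0,0],[0,0,0,0],[0,0,0,0],[0,0,0,0],[0,0,0,0]]' -1 25
python3 -m crank '[[0,0,0,0],[0,0,-0.02,0],[0,0,-0.06,0],[0,0,-0.1,0],[0,0,-0.15,0]]'
for c in "-0.019 -0.019" "0.019 0.019" "0.019 -0.019" "-0.019 0.019"; do python3 go.py tubet 0.066 $c; done
```

```text
clock: 4.2
position: [0.4558, 0.3052, 0.0578]
ee_rot: [0.779, 0.627, -0.0, 0.0]
ft_force: [0.4, 0.6, -0.1]
grip_width: 0.499
grasp_force: 0.0
clock: 4.62
position: [0.4562, 0.3054, 0.0584]
ee_rot: [0.779, 0.627, 0.0, -0.0]
ft_force: [0.1, 0.1, -1.5]
grip_width: 0.186
grasp_force: 24.3
clock: 5.03
position: [0.4557, 0.305, 0.1189]
ee_rot: [0.779, 0.627, -0.001, 0.0]
ft_force: [-0.0, 0.4, 0.3]
grip_width: 0.186
grasp_force: 24.4
tgt [ 0.584  -0.0103  0.064 ] frac [-0.701   0.4826  0.1376] yhead -12.4 t 5.03
tgt [0.6318 0.0142 0.064 ] frac [-0.6153  0.5861  0.1374] yhead -12.4 t 5.03
tgt [ 0.6202 -0.022   0.064 ] frac [-0.7099  0.5772  0.1375] yhead -12.4 t 5.03
tgt [0.5956 0.0258 0.064 ] frac [-0.6064  0.4916  0.1375] yhead -12.4 t 5.03
```

```bash
python3 -m crank '[[-0.04,0.03,0,0],[-0.1,0.08,0,0],[-0.17,0.14,0,0],[-0.24,0.2,0,0],[-0.32,0.26,0,0]]' >/dev/null
python3 -m crank '[[-0.08,0.06,0,0],[-0.16,0.13,0,0],[-0.23,0.19,0,0],[-0.27,0.22,0,0],[-0.286,0.232,0,0]]' >/dev/null
python3 -m crank '[[0,0,0,0],[0,0,0,0],[0,0,0,0]]'
python3 go.py tubet 0.064 -0.019 0.019
python3 - <<'E'
from ov import *; import json
E,R=json.load(open('est.json')); A=[]
s=readout.get_obs(); x,y=s['position'][:2]
for n in('top','side'):
    c=cam(n); u,v=proj(c,[x,y,.06])[0]
    A.append(tile(c,[(q,(0,255,0)) for q in cyl(c,x,y,.017,.06,.126)]+[(rect(c,*R['tubet'][:5],.036),(0,255,255))],int(u)-35,int(v)-35,70,70,5))
cv2.imwrite('pics/a2.png',np.hstack(A))
E
```

```text
clock: 6.12
position: [0.5958, 0.0286, 0.1183]
ee_rot: [0.779, 0.628, 0.0, -0.001]
ft_force: [0.0, 0.5, 0.5]
grip_width: 0.184
grasp_force: 24.4
tgt [0.5956 0.0258 0.062 ] frac [-0.007   0.0011  0.1408] yhead -12.26 t 6.12
```

View pics/a2.png

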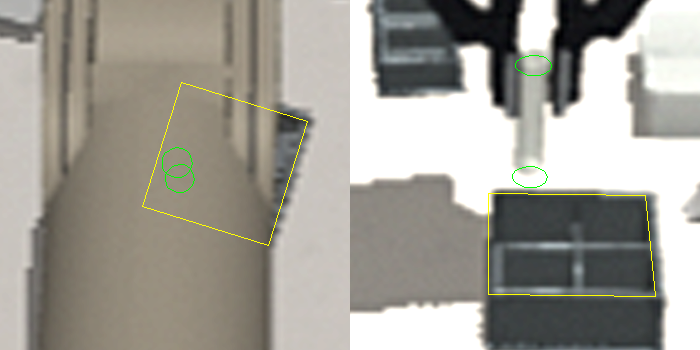

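The tube hangs upright over the (-x,+y) cell: tube at px 530, cell spanning 492–575 in the crop. Lowering it.

```bash
python3 -m crank '[[-0.007,0,0.03,0],[-0.007,0,0.06,0],[-0.007,0,0.09,0],[-0.007,0,0.12,0],[-0.007,0,0.134,0]]'
python3 -m crank '[[0,0,0.003,0],[0,0,0.005,0],[0,0,0.005,0],[0,0,0.005,0]]'
```

```text
clock: 6.63
position: [0.5944, 0.0237, 0.0619]
ee_rot: [0.779, 0.627, -0.001, -0.001]
ft_force: [-0.2, -0.7, 0.1]
grip_width: 0.191
grasp_force: 24.4
clock: 6.97
position: [0.596, 0.0236, 0.0631]
ee_rot: [0.779, 0.627, 0.0, 0.0]
ft_force: [-0.0, -0.5, 0.3]
grip_width: 0.183
grasp_force: 24.5
```

```bash
python3 -m crank '[[0,0,0.003,0],[0,0,0.003,0],[0,0,0.003,0]]'
python3 -m crank '[[0,0,0,0],[0,0,0,0],[0,0,0,0],[0,0,0,0]]' -0.2
python3 -m crank '[[0,0,-0.03,0],[0,0,-0.08,0],[0,0,-0.14,0],[0,0,-0.2,0],[0,0,-0.2,0]]' 0.2
python3 go.py L1 0.043
python3 - <<'E'
from ov import *
c=cam('side'); x,y=.5956,.0236; u,v=proj(c,[x,y,.06])[0]
cv2.imwrite('pics/a3.png',tile(c,[],int(u)-45,int(v)-35,90,70,5))
E
```

```text
clock: 7.22
position: [0.5957, 0.0237, 0.0617]
ee_rot: [0.779, 0.627, 0.0, -0.0]
ft_force: [0.9, 0.1, -0.2]
grip_width: 0.188
grasp_force: 24.5
clock: 7.55
position: [0.5957, 0.0236, 0.0616]
ee_rot: [0.779, 0.627, 0.0, -0.0]
ft_force: [0.4, -0.1, 0.3]
grip_width: 0.403
grasp_force: 0.0
clock: 7.97
position: [0.5982, 0.0235, 0.1473]
ee_rot: [0.779, 0.626, 0.003, 0.002]
ft_force: [0.8, 0.1, 0.9]
grip_width: 0.602
grasp_force: 0.0
tgt [0.4544 0.1191 0.041 ] frac [ 0.1553 -0.4045  0.2634] yhead -12.43 t 7.97
```

View pics/a3.png

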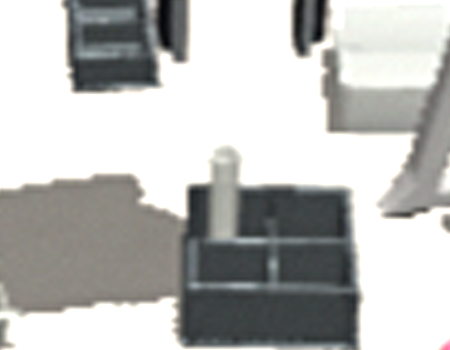

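The tube stands in its cell at crop px (225,195). Next is the left large vial.

```bash
python3 -m crank '[[0.03,-0.08,0,0],[0.06,-0.16,0,0],[0.1,-0.25,0,0],[0.14,-0.35,0,0],[0.155,-0.399,0,0]]' >/dev/null
python3 -m crank '[[0,0,0.03,0],[0,0,0.06,0],[0,0,0.08,0]]'
python3 go.py L1 0.045
```

```text
clock: 8.68
position: [0.4523, 0.1186, 0.1087]
ee_rot: [0.779, 0.627, -0.0, -0.0]
ft_force: [-0.1, -0.2, 0.0]
grip_width: 0.604
grasp_force: 0.0
tgt [0.4544 0.1191 0.043 ] frac [0.0022 0.005  0.1642] yhead -12.35 t 8.68
```

```bash
python3 -m crank '[[0.002,0.004,0.04,0],[0.002,0.004,0.08,0],[0.002,0.004,0.12,0],[0.002,0.004,0.15,0],[0.002,0.004,0.164,0]]' >/dev/null
python3 -m crank '[[0,0,0,0],[0,0,0,0],[0,0,0,0]]'
python3 -m crank '[[0,0,0,0],[0,0,0,0],[0,0,0,0],[0,0,0,0],[0,0,0,0]]' -1 30
python3 -m crank '[[0,0,0,0],[0,0,-0.02,0],[0,0,-0.06,0],[0,0,-0.11,0],[0,0,-0.16,0]]'
python3 -m crank '[[0,0,0,0],[0,0,0,0]]'
python3 go.py large 0.048 0 0.047
```

```text
clock: 9.35
position: [0.4554, 0.119, 0.0446]
ee_rot: [0.779, 0.627, 0.0, 0.0]
ft_force: [-0.2, -0.2, -1.0]
grip_width: 0.6
grasp_force: 0.0
clock: 9.77
position: [0.4552, 0.1192, 0.0445]
ee_rot: [0.779, 0.627, 0.001, -0.0]
ft_force: [-1.3, -0.1, 7.1]
grip_width: 0.309
grasp_force: 29.4
clock: 10.18
position: [0.4545, 0.1186, 0.1089]
ee_rot: [0.779, 0.627, -0.0, 0.0]
ft_force: [0.6, -0.1, -0.2]
grip_width: 0.31
grasp_force: 29.7
clock: 10.35
position: [0.4555, 0.1192, 0.1091]
ee_rot: [0.779, 0.627, 0.001, 0.0]
ft_force: [-0.7, -0.3, -1.3]
grip_width: 0.307
grasp_force: 29.7
tgt [ 0.6197 -0.199   0.046 ] frac [-0.6892  0.5714  0.1575] yhead -12.39 t 10.35
```

```bash
python3 -m crank '[[-0.04,0.02,0,0],[-0.11,0.07,0,0],[-0.19,0.13,0,0],[-0.27,0.2,0,0],[-0.35,0.28,0,0]]' >/dev/null
python3 -m crank '[[-0.08,0.07,0,0],[-0.16,0.14,0,0],[-0.24,0.21,0,0],[-0.3,0.26,0,0],[-0.339,0.291,0,0]]' >/dev/null
python3 -m crank '[[0,0,0,0],[0,0,0,0],[0,0,0,0]]'
python3 go.py large 0.0475 0 0.047
python3 - <<'E'
from ov import *; import json
E,R=json.load(open('est.json')); c=cam('side'); x,y=readout.get_obs()['position'][:2]; u,v=proj(c,[x,y,.06])[0]
cv2.imwrite('pics/a4.png',tile(c,[(q,(0,255,0)) for q in cyl(c,x,y,.028,.065,.119)]+[(rect(c,*R['large'][:5],.022),(0,255,255))],int(u)-45,int(v)-35,100,90,5))
E
```

```text
clock: 11.43
position: [0.6158, -0.1946, 0.1068]
ee_rot: [0.779, 0.627, -0.0, -0.001]
ft_force: [0.8, -0.5, 0.2]
grip_width: 0.307
grasp_force: 29.7
tgt [ 0.6197 -0.199   0.0455] frac [-0.0089  0.0123  0.1532] yhead -12.37 t 11.43
```

View pics/a4.png

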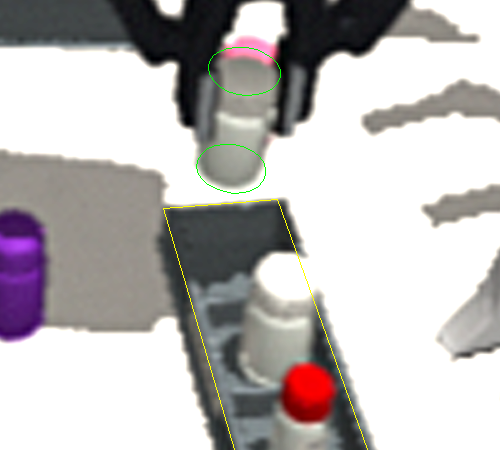

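The vial hangs upright over the +y cell. The tray model is within about 2 mm (rim px 163–283 against 163–278 drawn). Lowering.

```bash
python3 -m crank '[[-0.008,0.013,0.03,0],[-0.008,0.013,0.06,0],[-0.008,0.013,0.09,0],[-0.008,0.013,0.12,0],[-0.008,0.013,0.14,0]]' >/dev/null
python3 -m crank '[[0,0,0.004,0],[0,0,0.006,0],[0,0,0.006,0],[0,0,0.006,0]]'; python3 go.py large 0.0495 0 0.047
```

```text
clock: 12.23
position: [0.6211, -0.2, 0.05]
ee_rot: [0.779, 0.627, 0.0, 0.0]
ft_force: [0.4, -0.3, -0.8]
grip_width: 0.306
grasp_force: 29.7
tgt [ 0.6197 -0.199   0.0475] frac [ 0.0016 -0.0039  0.0063] yhead -12.4 t 12.23
```

```bash
python3 -m crank '[[0,0,0.004,0],[0,0,0.006,0],[0,0,0.006,0],[0,0,0.006,0]]'
python3 -m crank '[[0,0,0,0],[0,0,0,0],[0,0,0,0],[0,0,0,0]]' 0.1
python3 -m crank '[[0,0,-0.03,0],[0,0,-0.08,0],[0,0,-0.14,0],[0,0,-0.2,0],[0,0,-0.2,0]]' >/dev/null
python3 -m crank '[[0,0,0,0],[0,0,0,0],[0,0,0,0]]'
python3 go.py red 0.044;python3 go.py large 0.044 0 -0.047
python3 - <<'E'
from ov import *; import json
E,R=json.load(open('est.json')); c=cam('side'); u,v=proj(c,[.61,-.24,.02])[0]
cv2.imwrite('pics/a5.png',tile(c,[(q,(0,255,0)) for q in cyl(c,*E['red'][:2],.02,.003,.053)],int(u)-45,int(v)-55,100,100,5))
E
```

```text
clock: 12.57
position: [0.6211, -0.1999, 0.0477]
ee_rot: [0.779, 0.627, 0.0, 0.0]
ft_force: [0.1, 0.3, 3.6]
grip_width: 0.307
grasp_force: 30.1
clock: 12.9
position: [0.6206, -0.1997, 0.0469]
ee_rot: [0.779, 0.627, -0.0, -0.0]
ft_force: [0.1, 0.3, 0.0]
grip_width: 0.549
grasp_force: 0.0
clock: 13.57
position: [0.6203, -0.1995, 0.1263]
ee_rot: [0.779, 0.627, -0.0, -0.001]
ft_force: [0.1, -0.2, 0.5]
grip_width: 0.551
grasp_force: 0.0
tgt [ 0.6043 -0.2965  0.042 ] frac [-0.2453  0.0133  0.2107] yhead -12.39 t 13.57
tgt [ 0.6037 -0.2917  0.042 ] frac [-0.2339  0.0094  0.2107] yhead -12.39 t 13.57
```

View pics/a5.png

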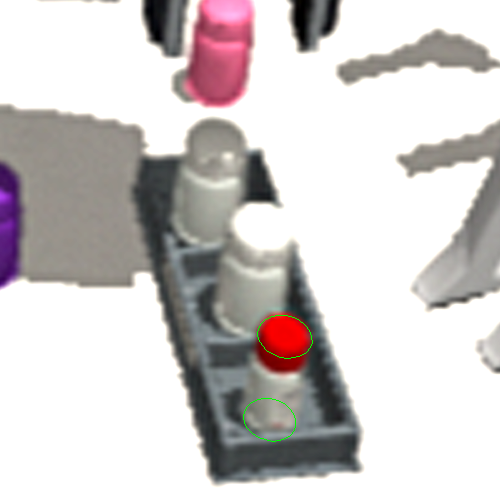

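The first large vial stands in the +y cell at px (205,190), and the red cap fits its model at (285,335). Next I'll pick the red vial.

```bash
python3 -m crank '[[-0.06,0,0,0],[-0.12,0,0,0],[-0.18,0.01,0,0],[-0.242,0.014,0,0],[-0.242,0.014,0,0]]' 0 >/dev/null
python3 -m crank '[[0,0,0.02,0],[0,0,0.05,0],[0,0,0.08,0]]'; python3 go.py red 0.044
```

```text
clock: 14.28
position: [0.6057, -0.2939, 0.0932]
ee_rot: [0.779, 0.627, 0.0, -0.001]
ft_force: [0.4, 0.4, -0.2]
grip_width: 0.501
grasp_force: 0.0
tgt [ 0.6043 -0.2965  0.042 ] frac [-0.0072 -0.0021  0.1281] yhead -12.3 t 14.28
```

```bash
python3 -m crank '[[-0.004,-0.002,0.03,0],[-0.004,-0.002,0.06,0],[-0.004,-0.002,0.09,0],[-0.004,-0.002,0.12,0],[-0.004,-0.002,0.128,0]]' >/dev/null
python3 -m crank '[[0,0,0,0],[0,0,0,0],[0,0,0,0]]'
python3 -m crank '[[0,0,0,0],[0,0,0,0],[0,0,0,0],[0,0,0,0],[0,0,0,0]]' -1 30
python3 -m crank '[[0,0,0,0],[0,0,-0.02,0],[0,0,-0.06,0],[0,0,-0.11,0],[0,0,-0.18,0]]' >/dev/null
python3 -m crank '[[0,0,-0.03,0],[0,0,-0.04,0],[0,0,-0.04,0]]'
python3 go.py small 0.044; python3 go.py small 0.044 0 -0.040
```

```text
clock: 14.95
position: [0.6048, -0.2972, 0.0446]
ee_rot: [0.779, 0.627, 0.0, 0.001]
ft_force: [-0.3, -0.0, -0.1]
grip_width: 0.5
grasp_force: 0.0
clock: 15.37
position: [0.6047, -0.2971, 0.0445]
ee_rot: [0.779, 0.627, 0.0, 0.0]
ft_force: [-0.7, 0.7, 5.6]
grip_width: 0.223
grasp_force: 29.8
clock: 16.03
position: [0.6047, -0.297, 0.1327]
ee_rot: [0.779, 0.627, 0.001, 0.001]
ft_force: [0.8, -0.2, -0.6]
grip_width: 0.223
grasp_force: 29.3
tgt [0.6002 0.254  0.042 ] frac [ 1.3431 -0.307   0.2263] yhead -12.39 t 16.03
tgt [0.5913 0.215  0.042 ] frac [ 1.2431 -0.3077  0.2263] yhead -12.39 t 16.03
```

```bash
python3 -m crank '[[0.04,-0.01,0,0],[0.11,-0.03,0,0],[0.2,-0.05,0,0],[0.29,-0.07,0,0],[0.39,-0.09,0,0]]' >/dev/null
python3 -m crank '[[0.1,-0.023,0,0],[0.2,-0.046,0,0],[0.3,-0.069,0,0],[0.4,-0.09,0,0],[0.5,-0.112,0,0]]' >/dev/null
python3 -m crank '[[0.1,-0.023,0,0],[0.2,-0.046,0,0],[0.3,-0.07,0,0],[0.4,-0.09,0,0],[0.453,-0.105,0,0]]' >/dev/null
python3 -m crank '[[0,0,0.03,0],[0,0,0.06,0],[0,0,0.08,0],[0,0,0.08,0],[0,0,0.08,0]]'
python3 go.py small 0.0465
python3 - <<'E'
from ov import *; import json
E,R=json.load(open('est.json')); c=cam('side'); x,y=readout.get_obs()['position'][:2]; u,v=proj(c,[x,y,.06])[0]
cv2.imwrite('pics/a6.png',tile(c,[(q,(0,255,0)) for q in cyl(c,x,y,.02,.059,.109)]+[(rect(c,*R['small'][:5],.022),(0,255,255))],int(u)-40,int(v)-25,80,60,8))
E
```

```text
clock: 17.7
position: [0.5996, 0.252, 0.0989]
ee_rot: [0.78, 0.626, -0.001, 0.0]
ft_force: [-0.9, 0.3, 0.3]
grip_width: 0.223
grasp_force: 29.3
tgt [0.6002 0.254  0.0445] frac [0.0055 0.0006 0.1359] yhead -12.53 t 17.7
```

View pics/a6.png

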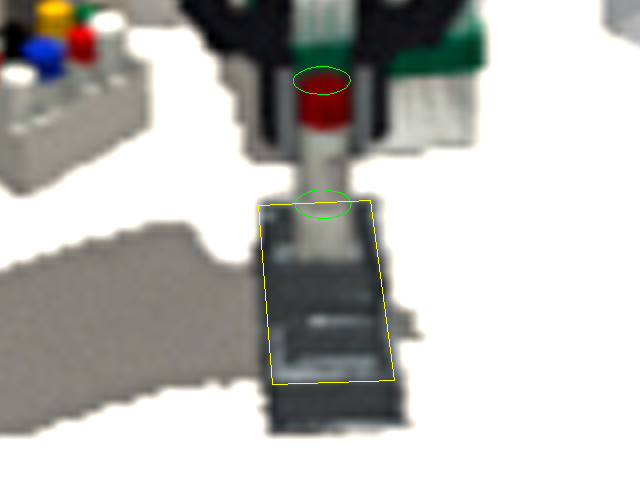

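The held vial is upright at px (322,140), over the middle cell and in front of the placed vial. Lowering.

```bash
python3 -m crank '[[0.003,0.003,0.03,0],[0.003,0.003,0.06,0],[0.003,0.003,0.09,0],[0.003,0.003,0.115,0],[0.003,0.003,0.124,0]]' >/dev/null
python3 -m crank '[[0,0,0.004,0],[0,0,0.006,0],[0,0,0.006,0],[0,0,0.006,0]]'; python3 go.py small 0.0465
```

```text
clock: 18.5
position: [0.6015, 0.2552, 0.0485]
ee_rot: [0.779, 0.627, 0.0, 0.0]
ft_force: [-0.0, 0.5, -0.1]
grip_width: 0.222
grasp_force: 29.3
tgt [0.6002 0.254  0.0445] frac [-0.0035 -0.0026  0.0099] yhead -12.4 t 18.5
```

```bash
python3 -m crank '[[0,0,0.003,0],[0,0,0.006,0],[0,0,0.009,0],[0,0,0.009,0],[0,0,0.009,0]]'
python3 -m crank '[[0,0,0,0],[0,0,0,0],[0,0,0,0],[0,0,0,0]]' -0.1
python3 -m crank '[[0,0,-0.03,0],[0,0,-0.08,0],[0,0,-0.14,0],[0,0,-0.2,0],[0,0,-0.2,0]]' 0.1
python3 -m crank '[[0,0,0,0],[0,0,0,0],[0,0,0,0]]'>/dev/null
python3 go.py blue 0.04
```

```text
clock: 18.92
position: [0.6013, 0.2551, 0.0445]
ee_rot: [0.779, 0.627, 0.0, -0.0]
ft_force: [-0.7, -0.3, 2.4]
grip_width: 0.223
grasp_force: 29.6
clock: 19.25
position: [0.6011, 0.255, 0.0442]
ee_rot: [0.779, 0.627, -0.0, -0.0]
ft_force: [-0.3, 0.4, -0.3]
grip_width: 0.447
grasp_force: 0.0
clock: 19.67
position: [0.6037, 0.2557, 0.1306]
ee_rot: [0.779, 0.626, 0.004, 0.001]
ft_force: [1.0, 0.1, 0.3]
grip_width: 0.552
grasp_force: 0.0
tgt [ 0.4609 -0.1013  0.038 ] frac [-0.9445 -0.1497  0.2147] yhead -12.39 t 19.92
```

```bash
python3 -m crank '[[-0.06,-0.01,0,0],[-0.16,-0.03,0,0],[-0.26,-0.04,0,0],[-0.36,-0.06,0,0],[-0.46,-0.07,0,0]]' >/dev/null
python3 -m crank '[[-0.1,-0.02,0,0],[-0.2,-0.03,0,0],[-0.3,-0.05,0,0],[-0.4,-0.07,0,0],[-0.484,-0.08,0,0]]' >/dev/null
python3 -m crank '[[0,0,0.03,0],[0,0,0.06,0],[0,0,0.08,0],[0,0,0.08,0]]'
python3 go.py blue 0.042
```

```text
clock: 21.08
position: [0.4601, -0.1007, 0.0904]
ee_rot: [0.779, 0.627, -0.001, -0.001]
ft_force: [-0.2, 0.1, -0.2]
grip_width: 0.552
grasp_force: 0.0
tgt [ 0.4609 -0.1013  0.04  ] frac [-0.0011  0.0026  0.1261] yhead -12.38 t 21.08
```

```bash
python3 -m crank '[[0,0.001,0.03,0],[0,0.001,0.06,0],[0,0.001,0.09,0],[0,0.001,0.115,0],[0,0.001,0.126,0]]' >/dev/null
python3 -m crank '[[0,0,0,0],[0,0,0,0],[0,0,0,0]]'
python3 -m crank '[[0,0,0,0],[0,0,0,0],[0,0,0,0],[0,0,0,0],[0,0,0,0]]' -1 30
python3 -m crank '[[0,0,0,0],[0,0,-0.02,0],[0,0,-0.06,0],[0,0,-0.11,0],[0,0,-0.18,0]]' >/dev/null
python3 -m crank '[[0,0,-0.03,0],[0,0,-0.04,0],[0,0,-0.04,0]]'
python3 go.py small 0.045 0.001 -0.040
```

```text
clock: 21.75
position: [0.4623, -0.101, 0.0424]
ee_rot: [0.779, 0.627, 0.0, 0.0]
ft_force: [0.7, -0.4, -0.7]
grip_width: 0.549
grasp_force: 0.0
clock: 22.17
position: [0.4622, -0.101, 0.0423]
ee_rot: [0.779, 0.627, 0.0, 0.0]
ft_force: [-0.2, 0.4, 5.6]
grip_width: 0.224
grasp_force: 29.2
clock: 22.83
position: [0.4624, -0.1009, 0.1308]
ee_rot: [0.779, 0.627, 0.001, 0.0]
ft_force: [-0.7, 0.7, -1.6]
grip_width: 0.223
grasp_force: 29.3
tgt [0.5923 0.2148 0.043 ] frac [0.8404 0.1475 0.2206] yhead -12.4 t 22.83
```

```bash
python3 -m crank '[[0.05,0.01,0,0],[0.13,0.02,0,0],[0.22,0.04,0,0],[0.32,0.06,0,0],[0.42,0.074,0,0]]' >/dev/null
python3 -m crank '[[0.1,0.018,0,0],[0.2,0.036,0,0],[0.3,0.054,0,0],[0.38,0.067,0,0],[0.42,0.074,0,0]]' >/dev/null
python3 -m crank '[[0,0,0.03,0],[0,0,0.06,0],[0,0,0.08,0],[0,0,0.08,0],[0,0,0.08,0]]'
python3 go.py small 0.0475 0.001 -0.040
python3 - <<'E'
from ov import *; import json
E,R=json.load(open('est.json')); c=cam('side'); x,y=readout.get_obs()['position'][:2]; u,v=proj(c,[x,y,.06])[0]
cv2.imwrite('pics/a7.png',tile(c,[(rect(c,*R['small'][:5],.022),(0,255,255))],int(u)-40,int(v)-30,80,60,8))
E
```

```text
clock: 24.08
position: [0.5912, 0.2128, 0.097]
ee_rot: [0.78, 0.626, -0.001, -0.0]
ft_force: [0.3, 0.2, 0.9]
grip_width: 0.221
grasp_force: 29.3
tgt [0.5923 0.2148 0.0455] frac [0.0055 0.0017 0.1287] yhead -12.5 t 24.08
```

View pics/a7.png

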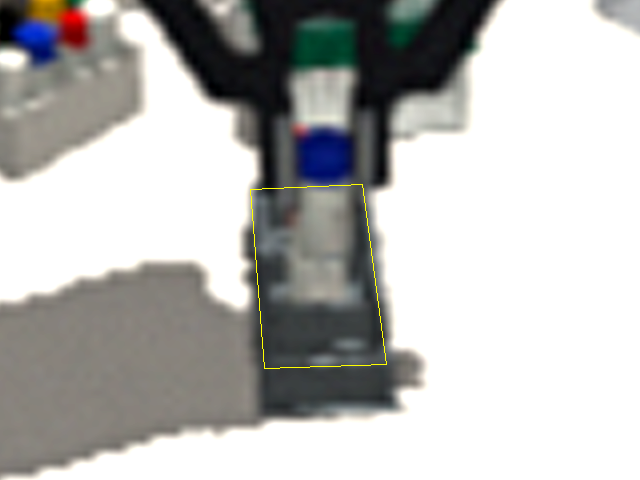

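The blue vial is upright at px (322,210), aligned with the tray column. Lowering it into the -y cell.

```bash
python3 -m crank '[[0.003,0.002,0.03,0],[0.003,0.002,0.06,0],[0.003,0.002,0.09,0],[0.003,0.002,0.11,0],[0.003,0.002,0.117,0]]' >/dev/null
python3 -m crank '[[0,0,0.004,0],[0,0,0.006,0],[0,0,0.006,0],[0,0,0.006,0]]'; python3 go.py small 0.0473 0.001 -0.04
```

```text
clock: 24.88
position: [0.5932, 0.2156, 0.0492]
ee_rot: [0.779, 0.627, 0.0, 0.0]
ft_force: [0.4, -0.1, -0.0]
grip_width: 0.224
grasp_force: 29.3
tgt [0.5923 0.2148 0.0453] frac [-0.0024 -0.0018  0.0098] yhead -12.4 t 24.88
```

```bash
python3 -m crank '[[0,0,0.003,0],[0,0,0.006,0],[0,0,0.009,0],[0,0,0.0095,0],[0,0,0.0095,0]]'
python3 -m crank '[[0,0,0,0],[0,0,0,0],[0,0,0,0],[0,0,0,0]]' -0.1
python3 -m crank '[[0,0,-0.03,0],[0,0,-0.08,0],[0,0,-0.14,0],[0,0,-0.2,0],[0,0,-0.2,0]]' 0.2
python3 -m crank '[[0,0,0,0],[0,0,0,0],[0,0,0,0]]'>/dev/null
python3 go.py L2 0.045
```

```text
clock: 25.3
position: [0.5931, 0.2156, 0.0453]
ee_rot: [0.779, 0.627, 0.0, -0.0]
ft_force: [-1.8, 0.4, 4.0]
grip_width: 0.221
grasp_force: 29.8
clock: 25.63
position: [0.5928, 0.2154, 0.0447]
ee_rot: [0.779, 0.627, -0.0, -0.0]
ft_force: [1.3, -0.7, 0.8]
grip_width: 0.448
grasp_force: 0.0
clock: 26.05
position: [0.5955, 0.2161, 0.1309]
ee_rot: [0.779, 0.626, 0.004, 0.001]
ft_force: [1.2, -0.7, 0.8]
grip_width: 0.597
grasp_force: 0.0
tgt [ 0.4516 -0.2811  0.043 ] frac [-1.2875 -0.0769  0.204 ] yhead -12.39 t 26.3
```

```bash
python3 -m crank '[[-0.06,0,0,0],[-0.15,-0.01,0,0],[-0.25,-0.015,0,0],[-0.35,-0.02,0,0],[-0.45,-0.027,0,0]]' >/dev/null
python3 -m crank '[[-0.1,-0.006,0,0],[-0.2,-0.012,0,0],[-0.3,-0.018,0,0],[-0.4,-0.024,0,0],[-0.5,-0.03,0,0]]' >/dev/null
python3 -m crank '[[-0.1,-0.006,0,0],[-0.2,-0.012,0,0],[-0.28,-0.016,0,0],[-0.335,-0.02,0,0],[-0.335,-0.02,0,0]]' >/dev/null
python3 -m crank '[[0,0,0.03,0],[0,0,0.06,0],[0,0,0.08,0],[0,0,0.08,0]]'
python3 go.py L2 0.045
python3 - <<'E'
from ov import *
c=cam('side'); x,y=readout.get_obs()['position'][:2]; u,v=proj(c,[x,y,.06])[0]
cv2.imwrite('pics/a8.png',tile(c,[(q,(0,255,0)) for q in cyl(c,x,y,.025,.04,.054)],int(u)-40,int(v)-35,80,70,7))
E
```

```text
clock: 27.88
position: [0.4516, -0.2779, 0.0901]
ee_rot: [0.779, 0.627, -0.001, -0.002]
ft_force: [0.2, 0.9, -0.9]
grip_width: 0.603
grasp_force: 0.0
tgt [ 0.4516 -0.2811  0.043 ] frac [-0.0078  0.0023  0.1178] yhead -12.28 t 27.88
```

View pics/a8.png

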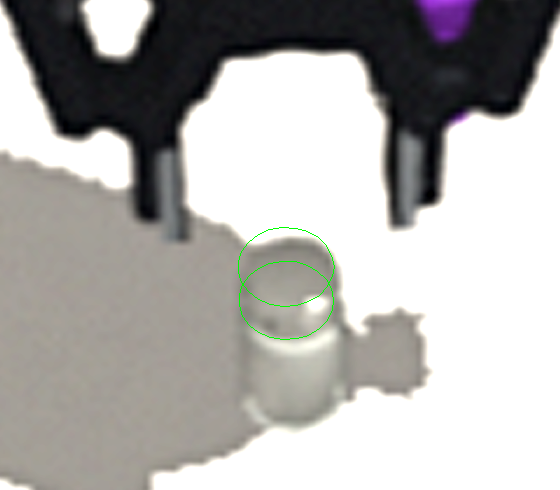

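The vial cap at px (290,270) lies between the fingers (184 and 393), about 2 mm off the current tool position. I'll correct and grip.

```bash
python3 -m crank '[[-0.006,0.003,0.03,0],[-0.006,0.003,0.06,0],[-0.006,0.003,0.09,0],[-0.006,0.003,0.11,0],[-0.006,0.003,0.118,0]]' >/dev/null
python3 -m crank '[[0,0,0,0],[0,0,0,0],[0,0,0,0]]'
python3 -m crank '[[0,0,0,0],[0,0,0,0],[0,0,0,0],[0,0,0,0],[0,0,0,0]]' -1 30
python3 -m crank '[[0,0,0,0],[0,0,-0.02,0],[0,0,-0.06,0],[0,0,-0.11,0],[0,0,-0.18,0]]' >/dev/null
python3 -m crank '[[0,0,0,0],[0,0,0,0],[0,0,0,0]]'
python3 go.py large 0.048 0.001 -0.047
```

```text
clock: 28.6
position: [0.4534, -0.2827, 0.0461]
ee_rot: [0.779, 0.627, 0.0, 0.0]
ft_force: [-0.4, 0.3, 0.1]
grip_width: 0.598
grasp_force: 0.0
clock: 29.02
position: [0.4534, -0.2827, 0.0462]
ee_rot: [0.779, 0.627, 0.0, 0.0]
ft_force: [-1.8, 1.6, 6.1]
grip_width: 0.299
grasp_force: 29.4
clock: 29.68
position: [0.453, -0.2822, 0.1175]
ee_rot: [0.779, 0.627, 0.0, -0.0]
ft_force: [0.5, 0.2, -0.9]
grip_width: 0.3
grasp_force: 29.7
tgt [ 0.6047 -0.2918  0.046 ] frac [0.0577 0.3756 0.1788] yhead -12.38 t 29.68
```

```bash
python3 -m crank '[[0.01,0.06,0,0],[0.02,0.14,0,0],[0.03,0.23,0,0],[0.05,0.32,0,0],[0.058,0.374,0,0]]' >/dev/null
python3 -m crank '[[0,0,0,0],[0,0,0.02,0],[0,0,0.03,0],[0,0,0.03,0],[0,0,0.03,0]]'
python3 go.py large 0.0512 0.001 -0.047
python3 - <<'E'
from ov import *; import json
E,R=json.load(open('est.json')); c=cam('side'); x,y=readout.get_obs()['position'][:2]; u,v=proj(c,[x,y,.06])[0]
cv2.imwrite('pics/a9.png',tile(c,[(rect(c,*R['large'][:5],.022),(0,255,255))],int(u)-45,int(v)-45,90,90,6))
E
```

```text
clock: 30.52
position: [0.6029, -0.2921, 0.105]
ee_rot: [0.78, 0.626, -0.0, -0.001]
ft_force: [0.4, 0.1, 0.6]
grip_width: 0.303
grasp_force: 29.7
tgt [ 0.6047 -0.2918  0.0492] frac [0.0017 0.0044 0.1396] yhead -12.46 t 30.52
```

View pics/a9.png

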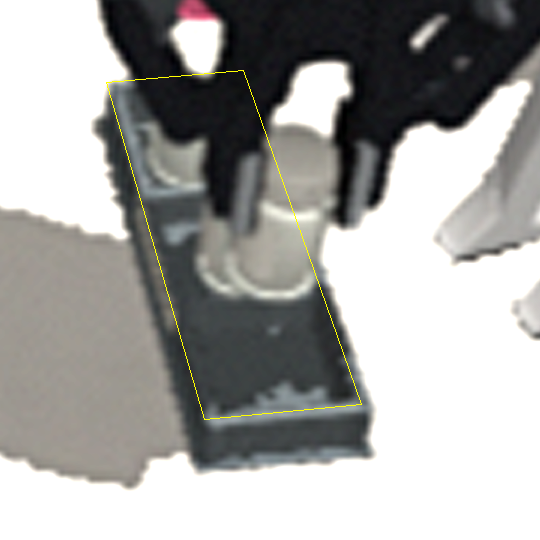

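The vial is over the empty -y cell (bottom px (272,280), cell about (270,350) below). Lowering.

```bash
python3 -m crank '[[0.001,0.002,0.03,0],[0.001,0.002,0.06,0],[0.001,0.002,0.09,0],[0.001,0.002,0.115,0],[0.001,0.002,0.127,0]]' >/dev/null
python3 -m crank '[[0,0,0.004,0],[0,0,0.006,0],[0,0,0.006,0],[0,0,0.006,0]]'; python3 go.py large 0.0512 0.001 -0.047
```

```text
clock: 31.32
position: [0.6054, -0.292, 0.053]
ee_rot: [0.779, 0.627, 0.0, 0.0]
ft_force: [-0.1, -0.6, 0.3]
grip_width: 0.301
grasp_force: 29.7
tgt [ 0.6047 -0.2918  0.0492] frac [-0.     -0.0017  0.0095] yhead -12.4 t 31.32
```

```bash
python3 -m crank '[[0,0,0.003,0],[0,0,0.006,0],[0,0,0.009,0],[0,0,0.0095,0],[0,0,0.0095,0]]'
python3 -m crank '[[0,0,0,0],[0,0,0,0],[0,0,0,0],[0,0,0,0]]' 0.1
python3 -m crank '[[0,0,-0.03,0],[0,0,-0.08,0],[0,0,-0.14,0],[0,0,-0.2,0],[0,0,-0.28,0]]'
python3 -m crank '[[0,-0.1,0,0],[0,-0.2,0,0],[0,-0.3,0,0],[0,-0.4,0,0],[0,-0.4,0,0]]' >/dev/null
python3 -m crank '[[0,0,0,0],[0,0,0,0]]' >/dev/null
python3 - <<'E'
from ov import *
T=cam('top');S=cam('side')
f=lambda c,p,w,h,s:tile(c,[],int(proj(c,p)[0][0])-w//2,int(proj(c,p)[0][1])-h//2,w,h,s)
A=[f(S,[.6,.25,.03],50,60,5),f(S,[.607,0,.03],50,60,5),f(S,[.61,-.24,.03],60,60,5)]
B=[f(T,[.6,.25,.03],50,50,5),f(T,[.607,0,.03],50,50,5),f(T,[.61,-.24,.03],60,50,5)]
cv2.imwrite('pics/fin.png',np.vstack([np.hstack(A),np.hstack(B)]))
E
```

```text
clock: 31.73
position: [0.6053, -0.292, 0.0493]
ee_rot: [0.779, 0.627, 0.0, 0.0]
ft_force: [-1.0, 0.5, 4.4]
grip_width: 0.297
grasp_force: 30.2
clock: 32.07
position: [0.605, -0.2917, 0.0485]
ee_rot: [0.779, 0.627, -0.0, -0.0]
ft_force: [-0.5, 0.4, 1.2]
grip_width: 0.55
grasp_force: 0.0
clock: 32.48
position: [0.6043, -0.2915, 0.1613]
ee_rot: [0.779, 0.627, -0.001, -0.001]
ft_force: [0.7, 0.0, 0.3]
grip_width: 0.554
grasp_force: 0.0
```

View pics/fin.png

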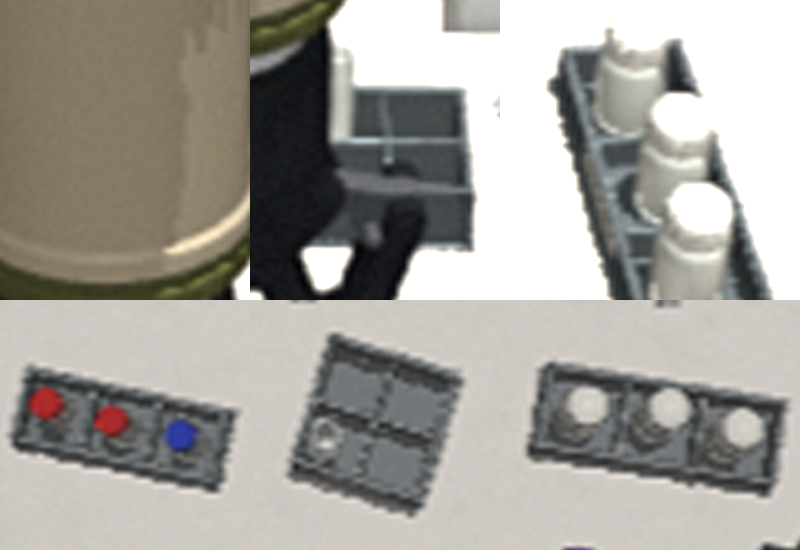

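The top view shows all seven upright in their own cells: red, red and blue in the small tray, three white caps in the large tray, and the tube in the tube tray. The gripper is clear of them all.

```bash
python3 -m crank '[[0,0,0,0],[0,0,0,0],[0,0,0,0]]'; python3 -c "
from workcell import manip; print(manip.hand_in())"
```

```text
clock: 33.42
position: [0.4491, -0.2577, 0.1605]
ee_rot: [0.779, 0.627, -0.0, 0.0]
ft_force: [0.5, 0.7, -0.3]
grip_width: 0.549
grasp_force: 0.0
the job is handed in; nothing more can be done
None
```

I handed the job in at about 33 s: the final pictures show all seven pieces in their right cells, released with the gripper clear, but the hand-in returned no verdict.

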